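Seat the marble sample carrier on its three seats and shut the keeper

ROBOT

A 6-joint arm with a two-finger parallel gripper is mounted at the origin on the work surface. World frame = base frame: x ahead of the robot, y to its left, z up, the work surface at z = 0. Lengths are in m, angles in degrees, forces in N, time in s.
With the tool pointing down it reaches from about 0.35 to 0.875 m from the base axis. Payload 4.2 kg.
Tool frame: the origin (TCP) lies midway between the tips of the shut fingers; the grasp point (between the pads) lies 19 mm behind it; y points along the fingers, z is the direction in which the jaws open and shut, and the axes are right-handed (so a half turn about y gives the same grasp; the last joint's range is limited). The gripper opens to 87 mm and grips with 3 to 60 N. Pads are 19 mm wide; open, the fingers measure 117 mm over their backs; the gripper's body (75 mm by 190 mm) begins 51 mm behind the grasp point.
Start: joints at [-51.532, 22.042, 0.453, 0, -68.411, -14.817], TCP at [0.251, -0.572, 0.223] pointing down, gripper open.
Joint ranges: [-179.83, 179.83], [-69.29, 118.12], [-61.27, 80.66], [-181.25, 117.63], [-171.15, -9.14], [-177.46, 177.46]. Speed limits (degrees/s): [159.86, 159.86, 180, 180, 180, 180].

INTERFACE

Orientations are given as [roll, pitch, yaw] about the fixed x, y, z axes, in that order (R = Rz(yaw) Ry(pitch) Rx(roll)).
In Python, from workcell import env gives the robot as it stands. The module is installed in compiled form; this text tells all that it offers. Calls block until the motion is done:
- env.goto(position, orientation): joint-space move of the TCP to a pose.
- env.move_straight(position, rotation=None, rate=0.15, force_limit=None): straight line of the TCP; rotation=None keeps the orientation; rate is the mean speed in m/s. With force_limit (N) it stops when the force on the tool has changed by that much, and returns True; else False.
- env.set_joints(angles): joint-space move.
- env.gripper_to(opening, grasp_force=None): opening from 0.0 (shut) to 1.0 (fully open); grasp_force is the grip in N (None keeps the last); returns when the fingers have stopped.
- env.dwell(seconds).
- env.inverse_kinematics(position, orientation): joint angles nearest the present ones, or None.
- env.read_state(): the state.
- env.grab_frame(name): name is "scene" or "top" or "wrist"; returns a dict with "image" (480x640x3 uint8, blue, green, red), "fx", "fy", "cx", "cy" (pixels), "position" and "orientation" of the camera in the world. Camera axes: x right, y up, looking along -z (the intrinsics and any distortion apply to the point x, -y, -z); pixel columns grow to the right and rows downward; lengths in m; the calibration is good to about 2 mm. A picture is of the moment at which its call begins. There is no depth.
A pose or a line that the arm cannot do raises env.Unreachable and nothing moves.
- env.close_job(): hands the job in, once; it reports no verdict.
Trained networks look in a picture, given as the dict that the camera call returned (one of the last four; its "shot" number tells which), for a name from the list of things; names that differ only in an ending like _2 or _b are one class to them, and where a whole thing is asked for, a point or a joint stands for the part that bears it (a point fixed in the world has none). Each returns a list of dicts, best first, with "score" (0 to 1); they miss things now and then, are a little off and sometimes report something else, mostly with a low value. They report only what shows in the picture. A call takes as long as a camera call. They do not tell look-alikes from the thing itself.
- env.search_frame(picture, thing): "xyz" ([x, y, z] in m, in world coordinates, good to about 4 mm: the middle of the surface that is visible of it).
- env.trace(picture, thing): "mask" (480x640 bool, what is visible of it).
The state is a dict: "clock": time; "joint_positions": joint angles; "qvel": joint speeds; "joint_torque": joint torques, N m; "position": TCP position; "tool_rot": TCP orientation; "force": force on the tool from outside, world axes, zero at the start; "wrist_torque": the same for the moment, N m; "opening": opening from 0.0 (shut) to 1.0 (fully open).
Only numpy, scipy, OpenCV 4.12 (cv2) and the standard library are available. Lean on these libraries where they do the work, as an engineer would, in place of code of your own. Each camera call takes 0.05 s, during which the arm holds its last target.

TASK

Slide the three-footed carrier with the marble sample along the iron bed, without lifting it off, until its nose foot drops into the cone, its left foot into the groove and its right foot into the flat dish, so that it sits fully home and level. Then swing the keeper arm all the way shut over the carrier's nose. Leave the weight, the offcut, the jar and the sanding block around it where they are.

Things in the scene. Friction and masses are not known exactly. Their poses are not given: they have to be found in the camera images.
- bed: Fixed dark iron slab, its plain top (the deck) 30 mm above the table. Origin on the table, z up; the carrier is slid home towards the bed's +y. The slab spans x -115 to 115, y -222 to 170 mm. Three steel seats are let into the deck. The keeper's pivot post (15 mm radius, 31 mm above the deck) stands at x -80, y 70.
- cone_seat (a point): Centre of the nose foot's ball when home in the cone (5 mm above the deck); bed x 0, y 70 mm. The cone is a 90 degree hole, 24 mm wide at the mouth. Axes as the bed's.
- groove_seat (a point): Centre of the left foot's ball when home in the groove (5 mm above the deck); bed x -60, y -40 mm. A 90 degree vee groove along the bed's y, 24 mm wide and 44 mm long. Axes as the bed's.
- flat_seat (a point): Centre of the right foot's ball when home on the flat seat (5 mm above the deck); bed x 60, y -40 mm. A square dish 7 mm deep with a flat floor (32 mm square) and bevelled sides (46 mm at the mouth). Axes as the bed's.
- carrier: Loose aluminium plate on three ball feet, 0.55 to 0.9 kg in all. Origin level with the feet's bottoms: 30 mm above the bed's origin on the deck, 23 mm when home, then right over it with axes parallel. Plate 20 to 32 mm up. Outline x, y (mm), +y the nose: (-80,-60) (80,-60) (80,-18) (22,92) (-22,92) (-80,-18). On it a wide marble block, x -48 to 48, y -56 to 40, top at 56 mm.
- nose_foot (a point): Centre of the nose foot, a polished steel ball of 12 mm radius that slides easily (friction about 0.25): carrier x 0, y 70, z 12 mm. A brass screw head (18 mm wide, 4 mm high) on the plate marks each foot.
- left_foot (a point): Centre of the left foot's ball (12 mm radius): carrier x -60, y -40, z 12 mm.
- right_foot (a point): Centre of the right foot's ball (12 mm radius): carrier x 60, y -40, z 12 mm.
- keeper (a joint): Angle of the keeper, a steel arm 22 mm wide, 10 mm thick, underside 32.5 mm above the deck. It turns about an upright axis and stays where left. 0 = shut: pointing along the bed's +x over the nose screw of a seated carrier with 3.5 mm to spare (it cannot pass a nose that has not dropped). Opens towards the bed's +y, up to 1.85 rad.
- keeper_knob (a point): Middle of the black upright knob (20 mm diameter, 40 mm tall) near the end of the keeper arm, 115 mm from the pivot; 62.5 mm above the deck.
- keeper_pivot (a point): Pivot axis of the keeper, at the height of the knob's middle.
- weight: Bystander: brass weight, 40 mm diameter, 50 mm tall, standing on the bed. Origin at its underside.
- offcut: Bystander: marble offcut 60 by 110 by 42 mm beside the bed. Origin at its underside.
- paste_jar: Bystander: white jar with a grey lid, 76 mm diameter, 59 mm tall, beside the bed. Origin at its underside.
- sanding_block: Bystander: cork sanding block 110 by 60 by 36 mm, on the table near the bed's -y end. Origin at its underside.
Not all that is in view belongs to the job. There is more than one size of the carrier; the job needs the middle-sized.

How it is judged:
By the outcome, as a careful person would: the job done as asked, in the order asked, and still so for the second after the job is handed in, with the robot touching nothing.
It also fails if it takes over 58 s, if anything falls off the work surface, if the arm or the gripper's body presses on something with over 40 N, if the wrist force passes 120 N, or if a joint passes its speed limit or range.

## Working session

There is one attempt and no reset: what is moved stays moved. The work goes in short steps, each a Python script; the robot and the scene stay as the last script left them, time stands still between calls to the robot, and variables do not carry over. Pictures are saved under pics/ and viewed, and the job is handed in when it is done.

```bash
ls; mkdir -p pics
python3 - <<'E'
from workcell import env
import cv2,numpy as np
s=env.read_state();print(s)
for n in ["scene","top","wrist"]:
    f=env.grab_frame(n);cv2.imwrite(f"pics/{n}0.png",f["image"]);print(n,{k:v for k,v in f.items() if k!="image"})
    if n!="wrist":
        for t in ["bed","carrier","keeper","keeper_knob","keeper_pivot","nose_foot","left_foot","right_foot","cone_seat","groove_seat","flat_seat","weight","offcut","paste_jar","sanding_block"]:
            try: print(t,[(np.round(d["xyz"],4).tolist(),round(d["score"],2)) for d in env.search_frame(f,t)])
            except Exception as e: print(t,e)
E
```

```text
pics
{'clock': 0.0, 'joint_positions': array([-5.15297022e+01,  2.20931165e+01,  3.81002452e-01, -2.63329366e-02,
       -6.84124193e+01, -1.48173913e+01]), 'qvel': array([-0.0068777 , -0.14484476,  0.07801464,  0.06401749, -0.00020026,
        0.07948927]), 'joint_torque': array([ 2.99977100e-04, -3.90666282e+01,  1.87406015e+01,  4.21990961e+00,
        1.10025436e-02, -1.96637102e-04]), 'position': array([ 0.25052503, -0.57194616,  0.22145003]), 'tool_rot': array([-8.98733493e+01,  8.19738259e-03,  2.36432005e+01]), 'force': array([ 0.55614648, -0.41365788, -0.23903194]), 'wrist_torque': array([-0.03175203, -0.03479413,  0.01098933]), 'opening': 0.9990217186293009}
scene {'fx': 509.9239967471219, 'fy': 509.9239967471219, 'cx': 319.7693647280852, 'cy': 241.83146231003386, 'position': array([ 1.21192406, -0.38086689,  0.756132  ]), 'orientation': array([49.40102771, -0.72622322, 67.68430763]), 'shot': 1}
bed [([0.5677, -0.0401, 0.0338], 0.98)]
carrier [([0.5433, -0.1323, 0.0707], 0.84), ([0.7204, 0.2272, 0.0283], 0.72), ([0.2651, -0.3929, 0.055], 0.71)]
keeper [([0.4507, 0.1006, 0.0
[... 1707 characters left out ...]
.2923, -0.344, 0.046], 0.57)]
cone_seat [([0.5227, -0.0207, 0.0281], 0.94)]
groove_seat [([0.52, -0.0212, 0.031], 0.81)]
flat_seat [([0.5227, -0.023, 0.0295], 0.8)]
weight [([0.5224, -0.0209, 0.0322], 0.67), ([0.6085, 0.1093, 0.073], 0.59)]
offcut [([0.7085, 0.0533, 0.0399], 0.67)]
paste_jar [([0.7116, -0.1397, 0.0609], 0.94), ([0.4471, 0.0936, 0.0706], 0.41)]
sanding_block [([0.5556, -0.3341, 0.04], 0.94), ([0.5127, -0.1309, 0.0743], 0.74)]
wrist {'fx': 366.04203364384966, 'fy': 366.04203364384966, 'cx': 309.9691156316655, 'cy': 237.0240716337304, 'position': array([ 0.17154834, -0.60565765,  0.38322093]), 'orientation': array([-1.78108479e+01, -1.70031349e-02,  1.13639662e+02]), 'shot': 3}
```

View pics/scene0.png

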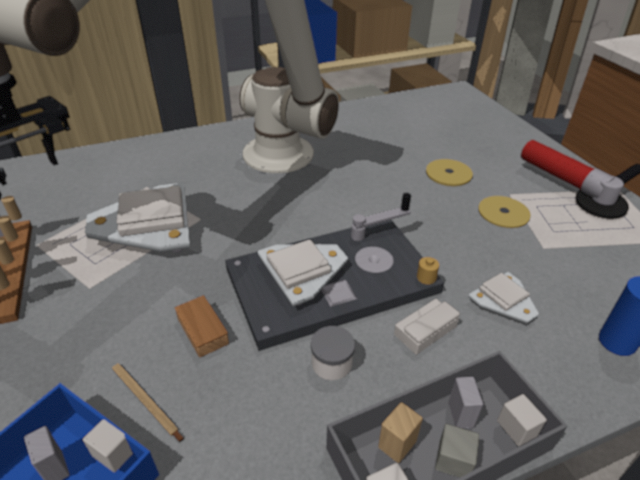

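View pics/top0.png

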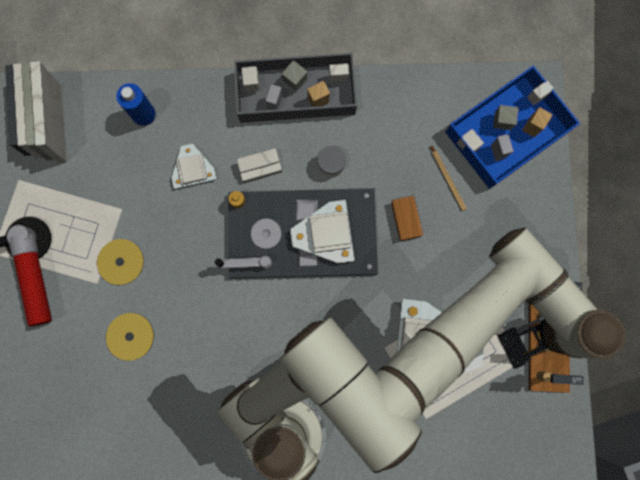

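View pics/wrist0.png

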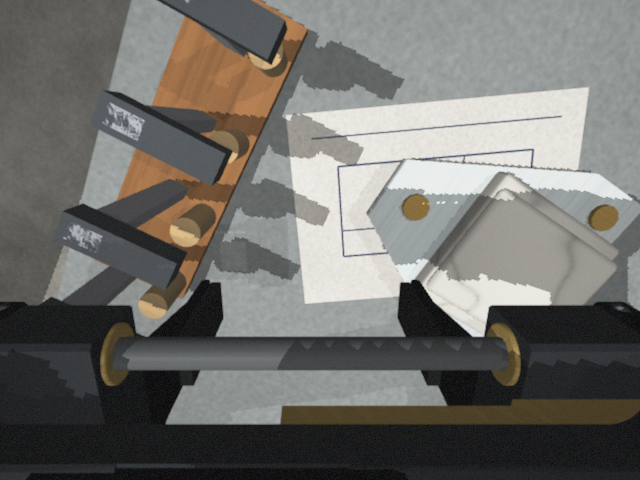

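```bash
cat > h.py <<'E'
from workcell import env
import cv2,numpy as np
from scipy.spatial.transform import Rotation as R
def cam(f):
    return R.from_euler('xyz',f["orientation"],degrees=True).as_matrix(),np.array(f["position"])
def proj(f,P):
    M,c=cam(f);p=(np.atleast_2d(P)-c)@M
    return np.c_[f["cx"]+f["fx"]*p[:,0]/-p[:,2], f["cy"]+f["fy"]*(-p[:,1])/-p[:,2]]
def ray(f,uv,z):
    M,c=cam(f);uv=np.atleast_2d(np.array(uv,float))
    d=np.c_[(uv[:,0]-f["cx"])/f["fx"],-(uv[:,1]-f["cy"])/f["fy"],-np.ones(len(uv))]@M.T
    return c+d*((z-c[2])/d[:,2])[:,None]
def save(f,n,pts=None,box=None,s=1):
    im=f["image"].copy()
    if box: im=im[box[1]:box[3],box[0]:box[2]]
    im=cv2.resize(im,None,fx=s,fy=s,interpolation=cv2.INTER_CUBIC)
    o=np.array(box[:2]) if box else np.zeros(2)
    if pts is not None:
        for p in pts:
            q=((np.array(p)-o+.5)*s).astype(int);cv2.drawMarker(im,tuple(int(v) for v in q),(0,0,255),cv2.MARKER_CROSS,10,1)
    cv2.imwrite(n,im)
E
python3 - <<'E'
from h import *
for n in ["scene","top"]:
    f=env.grab_frame(n)
    print(n,proj(f,[[0,0,0],[.5,0,0],[0.2505,-.572,.2215]]))
    save(f,f"pics/{n}1.png",box=(210,160,400,300) if n=="top" else (210,160,460,350),s=4 if n=="top" else 3.1)
E
```

```text
scene [[278.54184339 153.80765497]
 [353.26605693 265.95237512]
 [ 29.4615796  172.57395019]]
top [[283.21315561 436.82367865]
 [280.36406078 244.55925482]
 [528.39957403 333.90155081]]
```

View pics/top1.png

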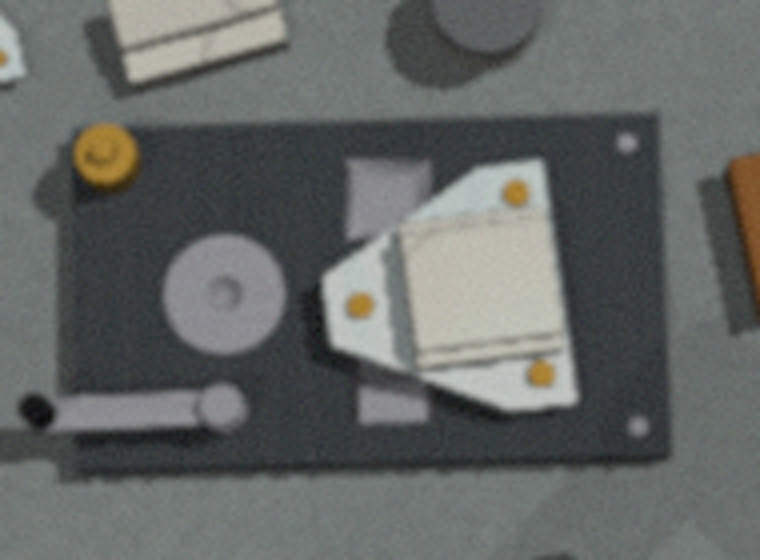

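View pics/scene1.png

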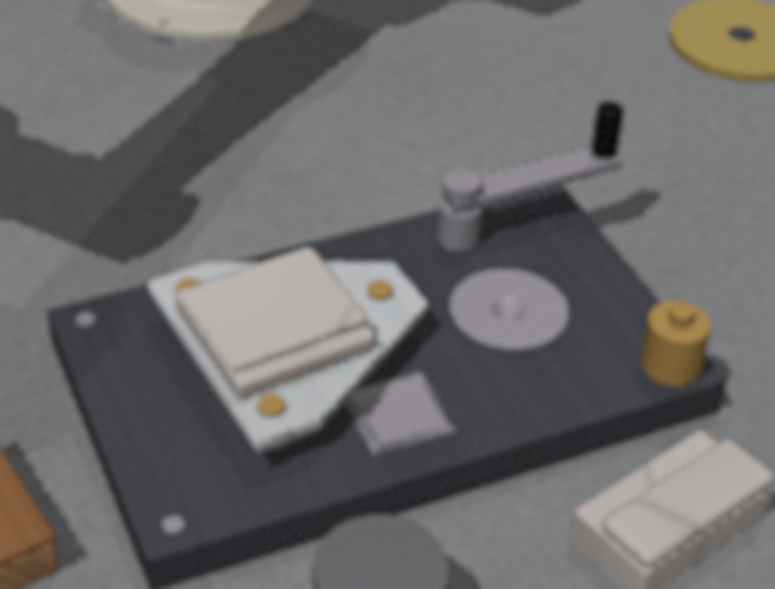

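```bash
cat > fit.py <<'E'
from h import *
from scipy.optimize import least_squares
def tf(p,P):
    c,s=np.cos(p[2]),np.sin(p[2]);P=np.array(P,float)
    return np.c_[p[0]+c*P[:,0]-s*P[:,1],p[1]+s*P[:,0]+c*P[:,1],P[:,2]]
def fit(obs,p0):
    # obs: list of (frame, localpts, uv)
    r=lambda p:np.concatenate([(proj(f,tf(p,L))-np.array(uv)).ravel() for f,L,uv in obs])
    s=least_squares(r,p0,loss='soft_l1');return s.x,r(s.x).reshape(-1,2)
E
python3 - <<'E'
from fit import *
S=env.grab_frame("scene");T=env.grab_frame("top")
c=lambda a,o,s:(np.array(a,float)+0)/s+np.array(o)-.5+.5/s
m=.001
bt=[[.115,-.222,.03],[-.115,-.222,.03],[-.115,.170,.03],[0,.07,.03]]
ut=c([[657,113],[668,458],[58,465],[224,294]],(210,160),4)
bs=[[-.115,-.222,.03],[.115,-.222,.03],[.115,.17,.03],[0,.07,.03]]
us=c([[50,312],[150,560],[725,372],[509,308]],(210,160),3.1)
for o in ([(T,bt,ut)],[(S,bs,us)],[(T,bt,ut),(S,bs,us)]):
    p,r=fit(o,[.5,0,0]);print(p,np.degrees(p[2]));print(r.round(1).tolist())
ct=[[0,.07,.066],[.06,-.04,.066],[-.06,-.04,.066]]
u1=c([[360,305],[516,193],[541,374]],(210,160),4)
u2=c([[379,290],[271,405]],(210,160),3.1)
print("carrier")
for o in ([(T,ct,u1)],[(S,ct[:2],u2)],[(T,ct,u1),(S,ct[:2],u2)]):
    p,r=fit(o,[.5,0,0]);print(p,np.degrees(p[2]));print(r.round(1).tolist())
E
```

```text
[ 0.52878881 -0.03052092 -0.00772459] -0.44258613134149766
[[0.0, 0.4], [-0.3, -0.0], [2.6, 0.3], [-0.9, -0.8]]
[ 0.52294658 -0.03463028  0.01614818] 0.9252227237482273
[[-1.4, -0.6], [0.5, 0.2], [0.6, 1.1], [-0.3, -1.0]]
[ 0.52613325 -0.03314877  0.00264564] 0.15158396972524596
[[0.5, 0.5], [1.2, 0.1], [4.0, 1.9], [0.1, 0.4], [0.0, -0.9], [0.5, 0.3], [2.1, 2.9], [1.3, 0.0]]
carrier
[ 0.51975217 -0.12267474  0.10840546] 6.21117504997051
[[-0.0, -0.0], [-0.0, -0.1], [0.1, 0.1]]
[ 0.51972925 -0.1267642   0.11466584] 6.5698685615146575
[[0.1, -0.2], [-0.1, 0.1]]
[ 0.51957776 -0.12452924  0.10316921] 5.911160279427428
[[0.7, -0.1], [0.8, 0.1], [0.7, 0.2], [1.2, -0.2], [0.6, -0.3]]
```

Run:
```python
from fit import *
env.goto([.55,-.05,.32],[-90,0,0])
f=env.grab_frame("wrist");np.save("w1.npy",f,allow_pickle=True)
s=env.read_state();print(s["clock"],s["position"],s["tool_rot"],s["force"],f["position"],f["orientation"])
save(f,"pics/w1.png")
pb=[.526,-.033,.0026]
B=[[-.115,-.222,.03],[.115,-.222,.03],[.115,.17,.03],[-.115,.17,.03],[0,.07,.03]]
print(proj(f,tf(pb,B)).round(1))
print(proj(f,tf([.5196,-.1245,.103],[[0,.07,.066],[.06,-.04,.066],[-.06,-.04,.066]])).round(1))
```

```text
4.0833 [ 0.54992084 -0.05069004  0.31981702] [-9.00079350e+01  2.00883796e-02 -6.11890534e-02] [-0.20033459 -0.21111853  0.49716141] [ 0.46364144 -0.04968078  0.48052768] [-1.77848601e+01  5.50631733e-03  8.99370254e+01]
[[127.8  71.4]
 [154.9 261.3]
 [451.9 260.3]
 [475.3  70. ]
 [380.9 172.9]]
[[305.4 165.4]
 [218.1 226.4]
 [198.1 120.1]]
```

View pics/w1.png

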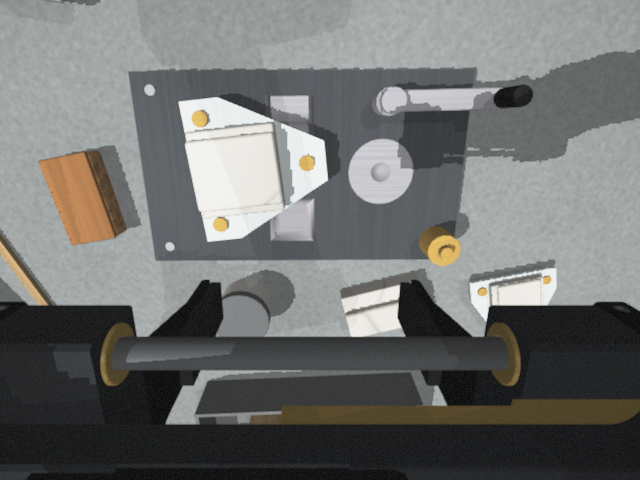

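Run:
```python
from h import *
f=np.load("w1.npy",allow_pickle=True).item()
save(f,"pics/w1b.png",box=(120,60,320,200+10),s=4)
save(f,"pics/w1c.png",box=(300,60,500,210),s=4)
save(f,"pics/w1d.png",box=(140,160,340,270),s=4)
```

```text
(no output)
```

View pics/w1b.png

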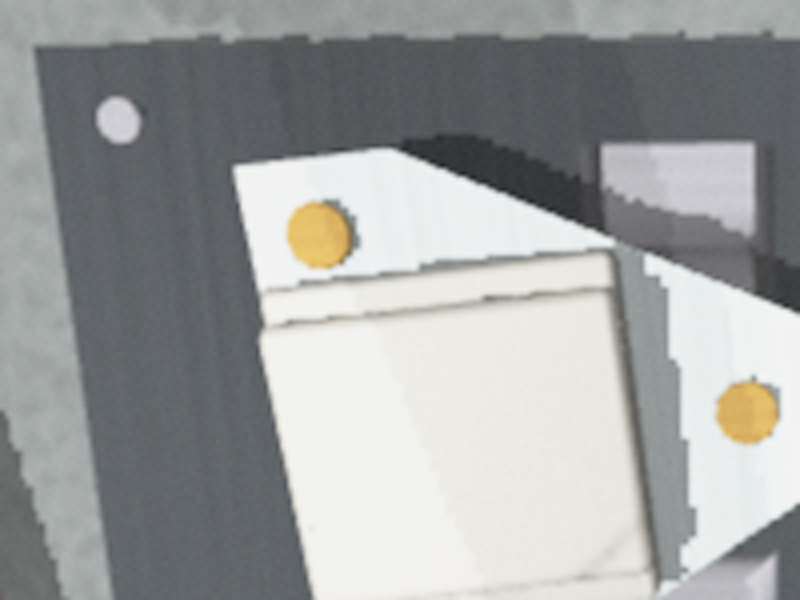

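View pics/w1c.png

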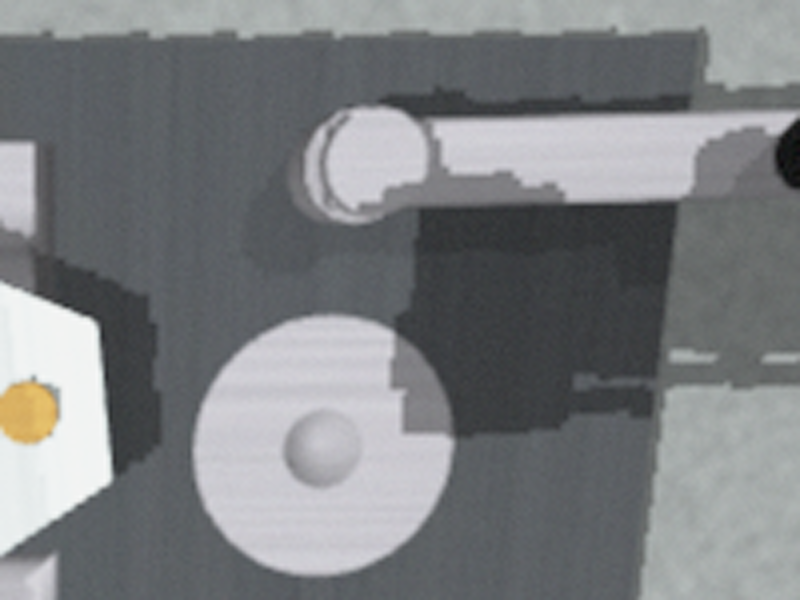

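View pics/w1d.png

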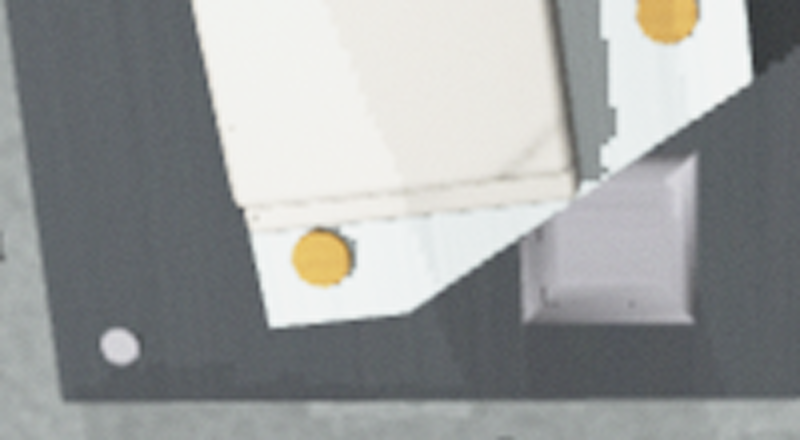

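Run:
```python
from fit import *
f=np.load("w1.npy",allow_pickle=True).item()
c=lambda a,o:np.array(a,float)/4+np.array(o)-.375
ob=[(f,[[-.115,-.222,.03]],c([[36,46]],(120,60))),(f,[[.115,-.222,.03],[.083,-.017,.03],[.083,-.063,.03]],c([[65,400],[693,323],[524,323]],(140,160))),
(f,[[-.115,.17,.03],[0,.07,.03]],c([[707,32],[323,448]],(300,60)))]
pb,r=fit(ob,[.526,-.033,0]);print(pb,np.degrees(pb[2]),r.round(2).tolist())
oc=[(f,[[0,.07,.066],[-.06,-.04,.066]],c([[748,411],[320,235]],(120,60))),(f,[[.06,-.04,.066]],c([[323,257]],(140,160)))]
pc,r=fit(oc,[.52,-.125,.1]);print(pc,np.degrees(pc[2]),r.round(2).tolist())
np.save("pb.npy",pb);np.save("pc.npy",pc)
d=pc[:2]-pb[:2];cb,sb=np.cos(pb[2]),np.sin(pb[2])
print("rel",[cb*d[0]+sb*d[1],-sb*d[0]+cb*d[1],np.degrees(pc[2]-pb[2])])
# knob: z=.1125 top
print(ray(f,[[514,96]],.0925),tf(pb,[[-.08,.07,0]]))
```

```text
[ 0.52503276 -0.03210841  0.00558983] 0.3202735741440602 [[-0.38, -0.04], [-0.05, 1.43], [-1.95, -3.38], [4.72, -3.15], [-0.45, 0.92], [1.3, 0.29]]
[ 0.51693373 -0.1224355   0.11249548] 6.445516018011507 [[0.56, -0.02], [-0.34, -0.43], [-0.17, 0.64]]
rel [np.float64(-0.008603820128084213), np.float64(-0.09028040884833763), np.float64(6.125242443867447)]
[[0.44159181 0.15245349 0.0925    ]] [[0.44464273 0.03744331 0.        ]]
```

Run:
```python
from fit import *
env.gripper_to(0.0)
env.goto([.443,-.047,.16],[-90,0,0])
env.move_straight([.443,-.047,.043],rate=.15)
s0=env.read_state();print(s0["clock"],s0["position"],s0["force"])
hit=env.move_straight([.485,-.047,.043],rate=.05,force_limit=1.5)
s=env.read_state();print(hit,s["clock"],s["position"],s["force"]-s0["force"])
S=env.grab_frame("scene");save(S,"pics/s2.png",box=(210,160,460,350),s=3)
```

```text
7.3333 [ 0.44416391 -0.04680397  0.04373374] [-0.37435714 -1.05922488 -0.08751056]
True 7.9083 [ 0.47023014 -0.0468883   0.04288094] [ 0.71576067  1.46907282 -0.06709226]
```

View pics/s2.png

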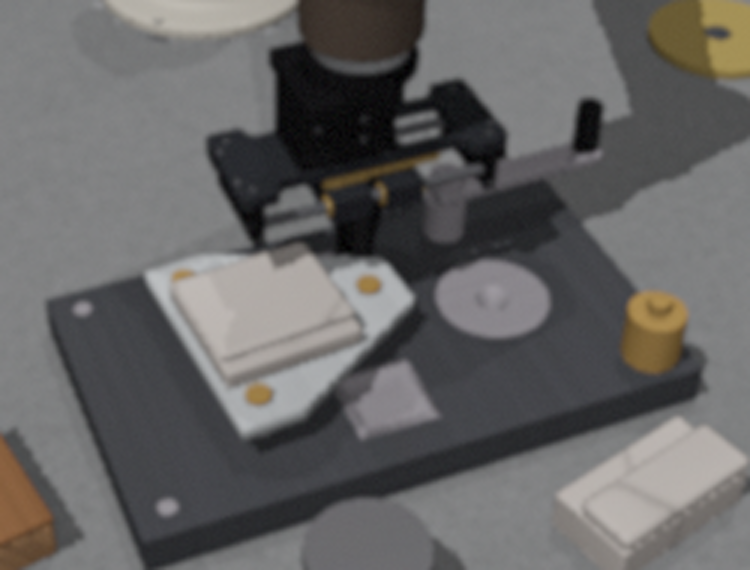

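Run:
```python
from fit import *
for x in (.474,.478,.482):
    print(env.move_straight([x,-.047,.043],rate=.04,force_limit=15)); s=env.read_state();print(s["clock"],s["position"],s["force"])
S=env.grab_frame("scene");save(S,"pics/s3.png",box=(210,160,460,350),s=3)
T=env.grab_frame("top");save(T,"pics/t3.png",box=(210,160,400,300),s=4)
```

```text
False
8.25 [ 0.47410846 -0.04700531  0.04290265] [-0.3523926  -0.00524761  0.80660112]
False
8.5 [ 0.47799304 -0.04704845  0.04293313] [-0.58540195 -0.55741823 -0.04307856]
False
8.75 [ 0.48241352 -0.04696965  0.04299634] [ 0.13037235  0.79477634 -0.0618528 ]
```

View pics/s3.png

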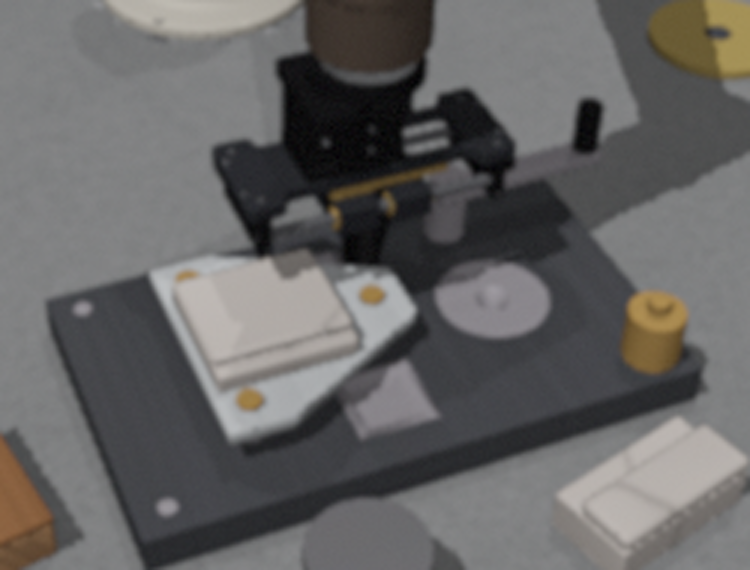

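Run:
```python
from fit import *
S=env.grab_frame("scene");
ct=[[0,.07,.066],[.06,-.04,.066]]
for n,u in (("s2",[[369,285],[258,394]]),("s3",[[371,295],[250,400]])):
    p,r=fit([(S,ct,np.array(u)/3+[210,160]-.33)],[.52,-.12,.1]);print(n,p,np.degrees(p[2]))
```

```text
s2 [ 0.52172211 -0.12738601  0.07630987] 4.372233599499196
s3 [ 0.52704379 -0.13016211  0.01615454] 0.9255868437793197
```

View pics/t3.png

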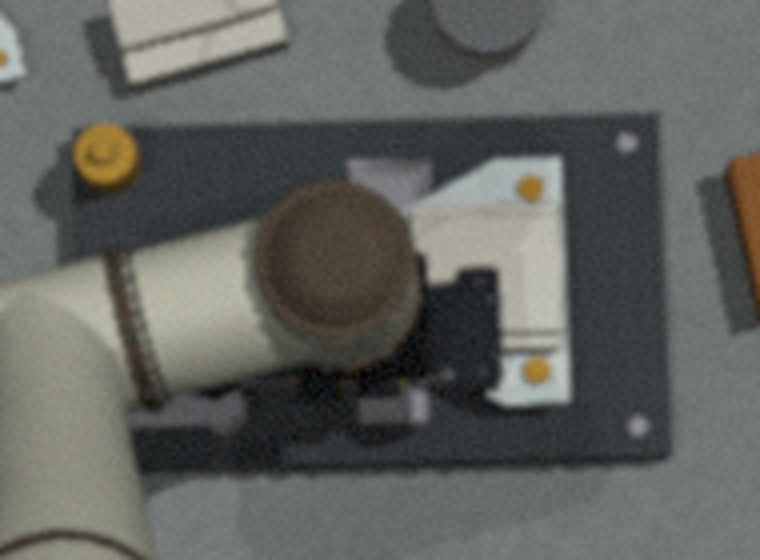

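Run:
```python
from fit import *
env.move_straight([.455,-.047,.043],rate=.15)
env.move_straight([.455,-.047,.16],rate=.2)
env.goto([.55,-.09,.32],[-90,0,0])
env.gripper_to(1.0)
f=env.grab_frame("wrist");np.save("w4.npy",f,allow_pickle=True)
s=env.read_state();print(s["clock"],s["position"],s["force"])
save(f,"pics/w4b.png",box=(160,60,360,210),s=4)
save(f,"pics/w4c.png",box=(340,60,540,210),s=4)
save(f,"pics/w4d.png",box=(160,160,360,290),s=4)
```

```text
12.3167 [ 0.54999362 -0.08999584  0.32000275] [-0.12848366 -0.0202625   0.72815886]
```

View pics/w4b.png

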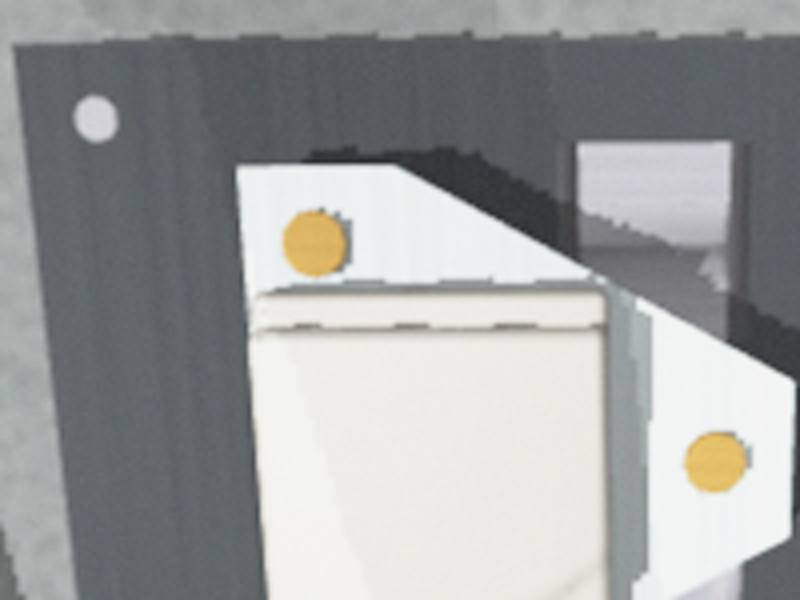

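View pics/w4c.png

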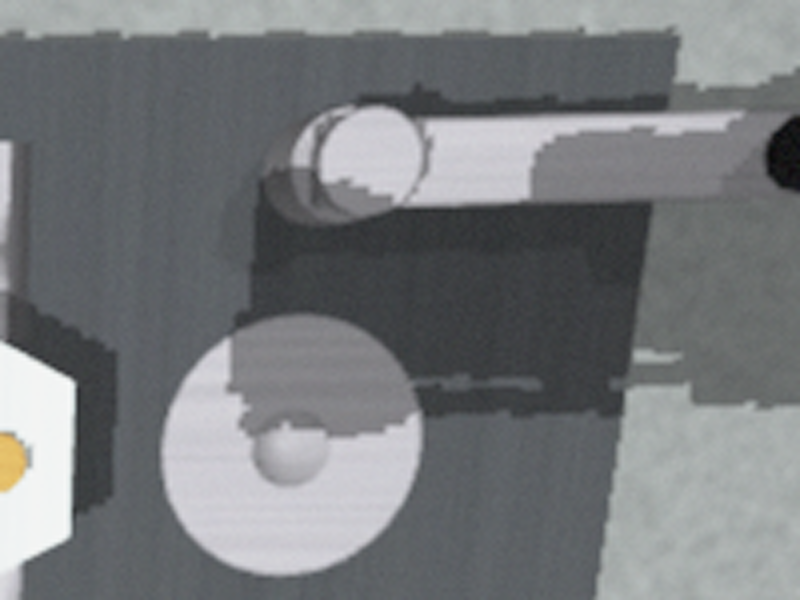

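View pics/w4d.png

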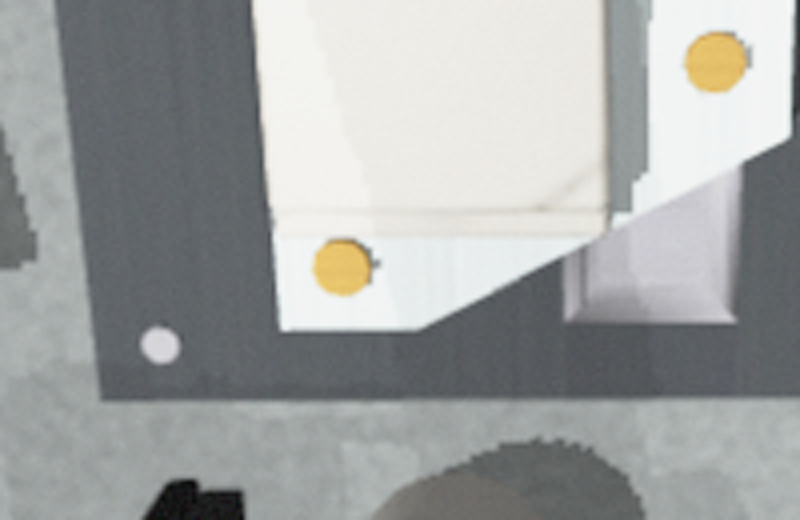

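Run:
```python
from fit import *
f=np.load("w4.npy",allow_pickle=True).item()
c=lambda a,o:np.array(a,float)/4+np.array(o)-.375
ob=[(f,[[-.115,-.222,.03]],c([[14,46]],(160,60))),(f,[[.115,-.222,.03]],c([[100,400]],(160,160))),
(f,[[-.115,.17,.03],[0,.07,.03]],c([[680,34],[290,449]],(340,60)))]
pb,r=fit(ob,[.526,-.033,0]);print(pb,np.degrees(pb[2]),r.round(2).tolist())
print("cone px->", ray(f,c([[290,449]],(340,60)),.03), tf(pb,[[0,.07,.03]]))
print("dish edges",ray(f,c([[565,322],[735,322]],(160,160)),.03),tf(pb,[[.06,-.04,.03]]))
oc=[(f,[[0,.07,.066],[-.06,-.04,.066]],c([[717,462],[316,242]],(160,60))),(f,[[.06,-.04,.066]],c([[342,267]],(160,160)))]
pc,r=fit(oc,[.52,-.125,.1]);print(pc,np.degrees(pc[2]),r.round(2).tolist())
print("nose",tf(pc,[[0,.07,0]]))
np.save("pb.npy",pb);np.save("pc.npy",pc)
d=pc[:2]-pb[:2];cb,sb=np.cos(pb[2]),np.sin(pb[2])
print("rel",[cb*d[0]+sb*d[1],-sb*d[0]+cb*d[1],np.degrees(pc[2]-pb[2])])
```

```text
[ 0.52491371 -0.03335185  0.00535329] 0.3067207261023612 [[-1.02, -0.58], [-0.03, 0.98], [0.22, 0.31], [0.7, -0.18]]
cone px-> [[0.52475597 0.03580618 0.03      ]] [[0.52453898 0.03664715 0.03      ]]
dish edges [[ 0.61265176 -0.10096478  0.03      ]
 [ 0.6126639  -0.04585582  0.03      ]] [[ 0.58512698 -0.07303008  0.03      ]]
[ 0.52387802 -0.12608277  0.00454656] 0.2604984614348219 [[0.4, 0.05], [-0.22, -0.28], [-0.15, 0.32]]
nose [[ 0.52355976 -0.05608349  0.        ]]
rel [np.float64(-0.0015320884628784578), np.float64(-0.0927240464763416), np.float64(-0.04622226466753926)]
```

Run:
```python
from fit import *
for y in (90.3,-89.7):
    j=env.inverse_kinematics([.526,-.218,.12],[-90,0,y]);print(y,None if j is None else np.round(j,1))
print(np.round(env.read_state()["joint_positions"],1))
env.goto([.526,-.218,.13],[-90,0,90.3])
env.move_straight([.526,-.218,.041],rate=.15)
b=env.read_state();print(b["clock"],b["force"],b["opening"])
print(env.move_straight([.5258,-.198,.041],rate=.06,force_limit=15))
print(env.move_straight([.5254,-.130,.041],rate=.05,force_limit=15))
s=env.read_state();print(s["clock"],s["position"],s["force"])
S=env.grab_frame("scene");save(S,"pics/s5.png",box=(210,160,460,350),s=3)
T=env.grab_frame("top");save(T,"pics/t5.png",box=(210,160,400,300),s=4)
```

```text
90.3 [ -6.2  22.1 -15.5   0.  -52.4   6.5]
-89.7 [  -6.2   22.1  -15.5    0.   -52.4 -173.5]
[  7.4  12.4   0.6  -0.  -78.2 -97.4]
14.65 [-0.14651709 -0.61611197  0.33087822] 1.000319110220139
False
False
16.6417 [ 0.52545958 -0.12987053  0.04095779] [-0.08662943 -0.26946818  0.4521747 ]
```

View pics/s5.png

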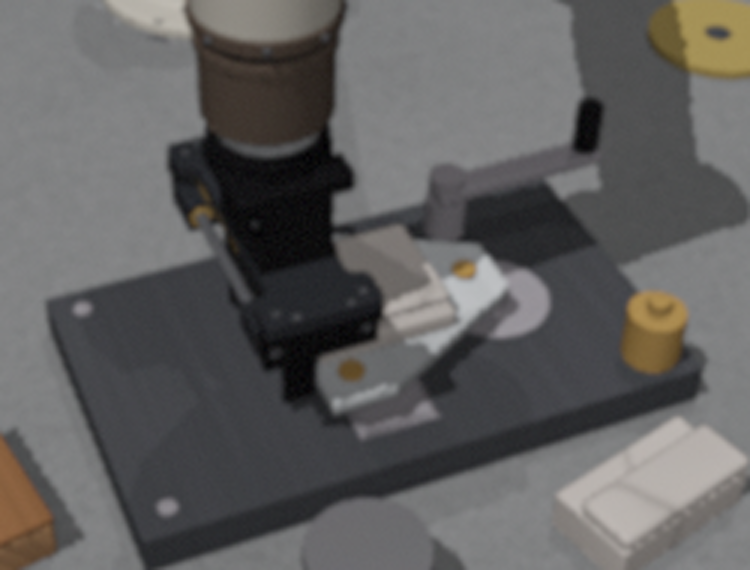

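View pics/t5.png

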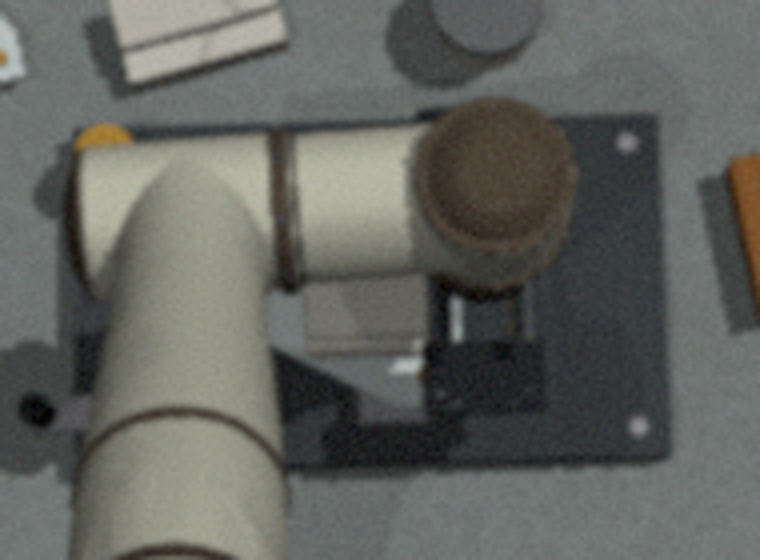

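```bash
cat > sc.py <<'E'
from fit import *
def sfit(u,s=3,o=(210,160),z=.066,S=None):
    S=S or env.grab_frame("scene")
    p,r=fit([(S,[[0,.07,z],[.06,-.04,z]],np.array(u)/s+list(o)-.33)],[.52,-.08,0.])
    p=p-[.0032,-.0041,.0117];return p,np.degrees(p[2])
E
python3 - <<'E'
from sc import *
print(sfit([[463,269],[350,370]]))
env.move_straight([.5253,-.108,.041],rate=.03,force_limit=12)
s=env.read_state();print(s["clock"],s["position"],s["force"])
S=env.grab_frame("scene");save(S,"pics/s6.png",box=(260,180,400,300),s=5.5)
E
```

```text
(array([ 0.52262439, -0.05748944, -0.00334791]), np.float64(-0.19182093054704002))
17.675 [ 0.52546297 -0.10782478  0.04103875] [-0.39492574 -0.30900092  0.10998726]
```

View pics/s6.png

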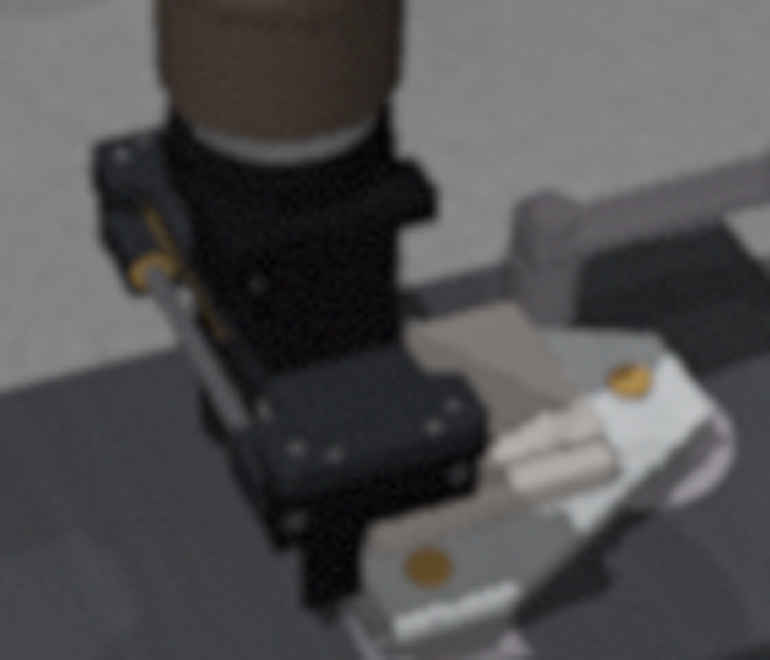

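```bash
cat >> sc.py <<'E'
def tilt(u,s,o,S=None,corr=True,zr=None):
    S=S or env.grab_frame("scene");uv=np.array(u)/s+list(o)-.4
    def r(q):
        P=tf([q[0]+.0032,q[1]-.0041,.0053+.0117],[[0,.07,q[2]],[.06,-.04,q[3]]])
        return (proj(S,P)-uv).ravel()
    return least_squares(r,[.52,-.05,.06,.06]).x
E
python3 - <<'E'
from sc import *
print("check on s3 (z .066 both):",tilt([[371,295],[250,400]],3,(210,160)))
print("s5",tilt([[463,269],[350,370]],3,(210,160)))
print("s6",tilt([[630,380],[428,567]],5.5,(260,180)))
E
```

```text
check on s3 (z .066 both): [ 0.52117793 -0.12515872  0.06304125  0.0636811 ]
s5 [ 0.53062412 -0.06187012  0.07362874  0.07547545]
s6 [ 0.53530086 -0.04096826  0.07227094  0.07275283]
```

Run:
```python
from sc import *
for y in (-.1065,-.105,-.1035):
    h=env.move_straight([.5253,y,.041],rate=.03,force_limit=6)
    s=env.read_state();print(h,s["clock"],s["position"],s["force"])
    if h: break
S=env.grab_frame("scene");save(S,"pics/s7.png",box=(260,180,400,300),s=5.5)
```

```text
False 18.125 [ 0.52530828 -0.10647184  0.04097813] [ 0.34340408 -0.15318298  0.58949671]
False 18.375 [ 0.52526666 -0.10527439  0.04099989] [ 1.15137229 -3.73670261 -0.50433242]
False 18.625 [ 0.52520838 -0.10434264  0.0409215 ] [ 0.18569971 -5.48808664 -1.48292981]
```

View pics/s7.png

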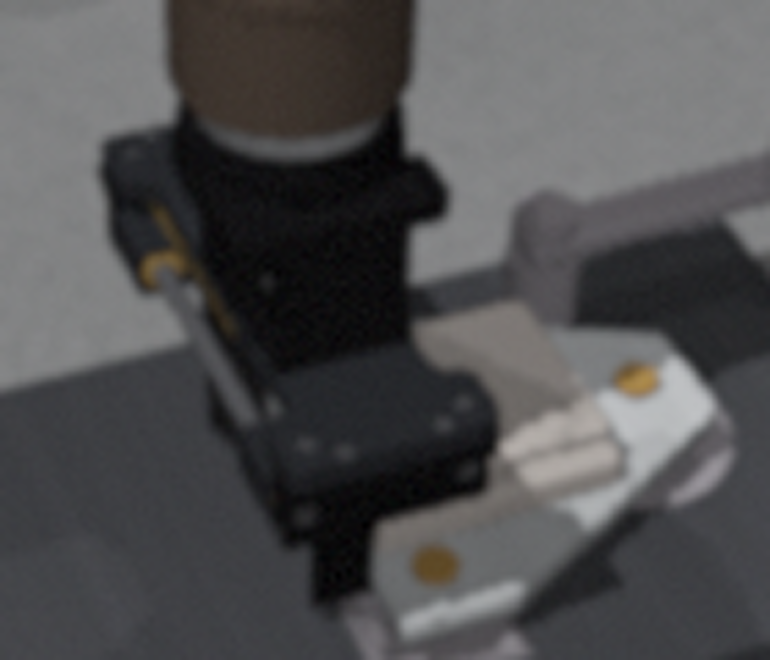

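Run:
```python
from sc import *
env.move_straight([.5255,-.125,.041],rate=.1)
env.move_straight([.5255,-.14,.14],rate=.25)
env.goto([.55,-.05,.32],[-90,0,0])
f=env.grab_frame("wrist");np.save("w8.npy",f,allow_pickle=True)
s=env.read_state();print(s["clock"],s["position"])
S=env.grab_frame("scene");save(S,"pics/s8.png",box=(260,180,400,300),s=5.5)
save(f,"pics/w8b.png",box=(220,60,420,210),s=4)
save(f,"pics/w8c.png",box=(220,130,420,280),s=4)
```

```text
21.175 [ 0.54973092 -0.0500774   0.31894774]
```

View pics/w8b.png

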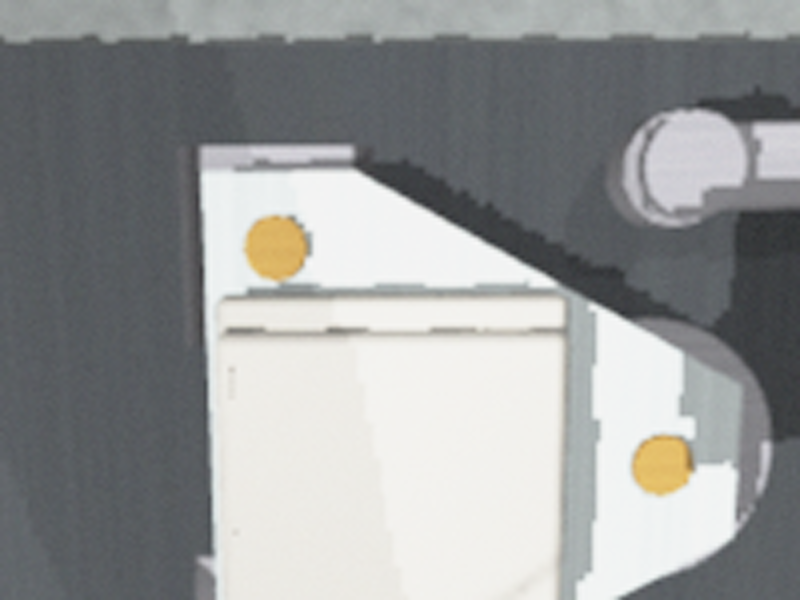

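View pics/w8c.png

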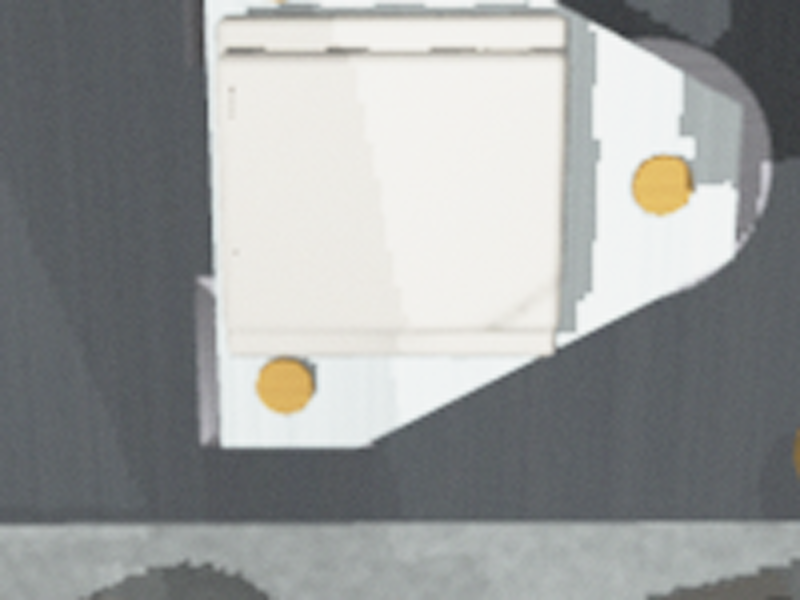

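View pics/s8.png

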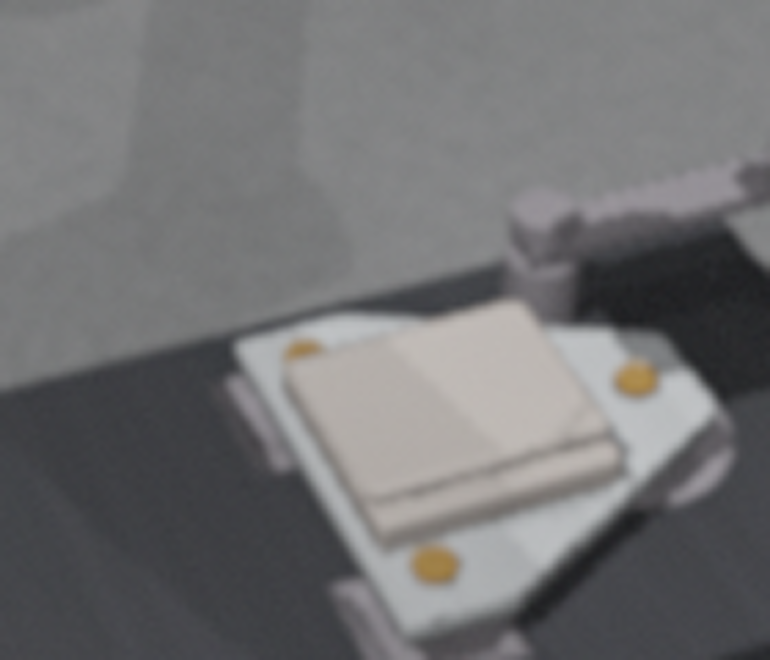

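Run:
```python
from sc import *
f=np.load("w8.npy",allow_pickle=True).item()
c=lambda a,o:np.array(a,float)/4+np.array(o)-.375
uv=np.r_[c([[662,464],[276,247]],(220,60)),c([[286,385]],(220,130))]
for zn,zr in ((.066,.066),(.059,.059),(.066,.059)):
    L=[[0,.07,zn],[-.06,-.04,zr],[.06,-.04,zr]]
    p,r=fit([(f,L,uv)],[.525,-.035,0]);print(zn,zr,p,np.degrees(p[2]),r.round(2).tolist())
# residual check of scale: free z for w4 and w8
g=np.load("w4.npy",allow_pickle=True).item()
uv4=np.r_[c([[717,462],[316,242]],(160,60)),c([[342,267]],(160,160))]
for fr,u in ((g,uv4),(f,uv)):
    def r(q): return (proj(fr,tf(q[:3],[[0,.07,q[3]],[-.06,-.04,q[4]],[.06,-.04,q[4]]]))-u).ravel()
    s=least_squares(r,[.525,-.035,0,.06,.06]);print(s.x, r(s.x).round(2))
print(np.load("pb.npy"), f["position"],f["orientation"])
```

```text
0.066 0.066 [ 0.52351763 -0.03233092  0.00650265] 0.372574679296582 [[1.99, 0.06], [-0.49, -0.98], [-0.51, 1.58]]
0.059 0.059 [ 0.52427827 -0.03246583  0.00512683] 0.2937459601406518 [[0.59, -0.07], [-0.16, -0.3], [-0.38, 0.52]]
0.066 0.059 [ 0.52391645 -0.03269917  0.01013474] 0.580677746935802 [[1.65, 0.19], [-0.65, -0.45], [-0.33, 0.39]]
[ 0.52418639 -0.12632095  0.00436715  0.06336736  0.06358791] [ 0.   -0.    0.    0.01 -0.   -0.  ]
[ 0.52471005 -0.03241666  0.00557669  0.05586778  0.0550974 ] [ 0.08 -0.11  0.06  0.12 -0.15 -0.02]
[ 0.52491371 -0.03335185  0.00535329] [ 0.4637395  -0.04913842  0.47967578] [-1.76770389e+01  9.73461835e-03  9.00156386e+01]
```

Run:
```python
from sc import *
f=np.load("w8.npy",allow_pickle=True).item()
print("pivot top ",ray(f,[[695/4+220-.4,159/4+60-.4]],.0725))
print(proj(f,[[.4416,.1525,.0925]]))
W=env.grab_frame("wrist")
k=env.search_frame(W,"keeper_knob");print([(d["xyz"],d["score"]) for d in k[:2]])
m=env.trace(W,"keeper_knob")
if m: ys,xs=np.nonzero(m[0]["mask"]);print(xs.mean(),ys.mean(),m[0]["score"],ray(W,[[xs.mean(),ys.mean()]],.095))
for th in (91.5,60,30,-1.5):
    a=np.radians(th);j=env.inverse_kinematics([.4447+.115*np.cos(a),.037+.115*np.sin(a),.086],[-90,0,th]);print(th,None if j is None else np.round(j,1))
```

```text
pivot top  [[0.44284041 0.03771094 0.0725    ]]
[[513.84376964  96.93915929]]
[([0.4463, 0.0975, 0.0761], 0.97)]
453.52078454332553 99.88056206088993 0.56 [[0.44470855 0.09220625 0.095     ]]
91.5 [ 39.   15.9 -31.7   0.  -42.4 -37.5]
60 [ 33.1  20.4 -24.5   0.  -45.1 -63.1]
30 [ 26.7  23.  -20.1  -0.  -46.9 -86.7]
-1.5 [  20.    23.7  -18.9   -0.   -47.4 -111.5]
```

Run:
```python
from sc import *
P=np.array([.4445,.0372])
q=lambda th,z=.086:[P[0]+.115*np.cos(np.radians(th)),P[1]+.115*np.sin(np.radians(th)),z]
env.goto(q(91.5,.17),[-90,0,91.5])
env.move_straight(q(91.5),rate=.15)
S=env.grab_frame("scene");save(S,"pics/s9.png",box=(260,100,460,250),s=4)
print(env.read_state()["clock"])
env.gripper_to(0.0,12)
s=env.read_state();print(s["clock"],s["opening"],s["opening"]*87,s["force"],s["position"])
S=env.grab_frame("scene");save(S,"pics/s9b.png",box=(260,100,460,250),s=4)
```

```text
23.2
24.3 0.22514268729473613 19.587413794642043 [ 0.86950958 -0.27174552 -1.45024803] [0.44168165 0.15227988 0.08601822]
```

View pics/s9b.png

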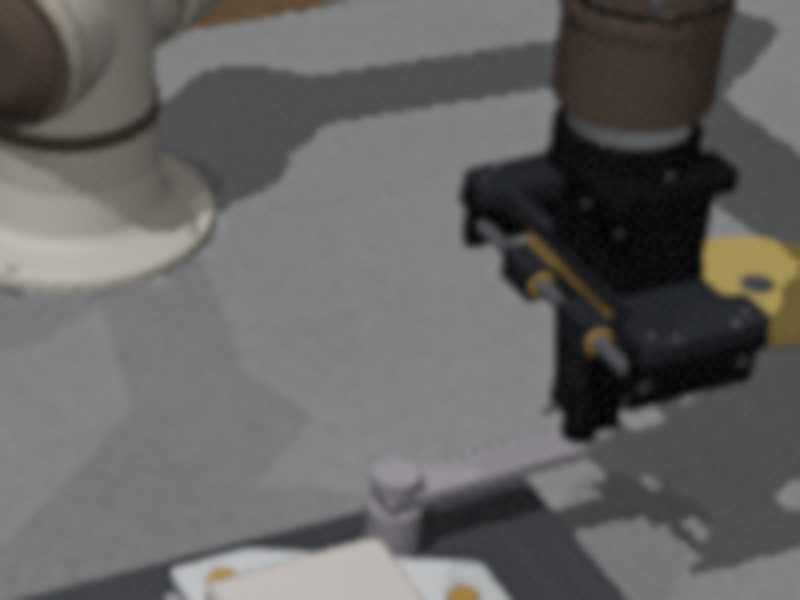

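Knob gripped (19.6 mm = its diameter). Swing it shut.

Run:
```python
from sc import *
P=np.array([.4445,.0372])
q=lambda th,z=.086:[P[0]+.115*np.cos(np.radians(th)),P[1]+.115*np.sin(np.radians(th)),z]
for th in list(np.linspace(91.5,4.5,12)[1:])+[2,.3]:
    h=env.move_straight(q(th),[-90,0,th],rate=.07,force_limit=25)
    s=env.read_state();print(round(th,1),h,round(s["clock"],2),s["force"].round(1),round(s["opening"]*87,1))
    if h: break
S=env.grab_frame("scene");save(S,"pics/s10.png",box=(260,100,460,250+50),s=3)
```

```text
83.6 False 24.73 [ 1.5  2.2 -0.1] 19.4
75.7 False 25.1 [ 1.7  3.6 -1.3] 19.4
67.8 False 25.48 [ 2.4  5.6 -2.6] 19.8
59.9 False 25.85 [ 3.   5.3 -3.6] 19.7
52.0 False 26.23 [ 4.6  5.5 -4.7] 19.4
44.0 False 26.6 [ 5.6  4.9 -6.7] 19.5
36.1 False 26.98 [ 6.4  5.3 -6. ] 19.8
28.2 False 27.35 [ 8.2  4.5 -6.7] 19.7
20.3 False 27.73 [ 8.8  3.3 -7.2] 19.6
12.4 False 28.1 [ 8.8  1.5 -9. ] 19.5
4.5 False 28.48 [11.6  0.  -7.9] 19.7
2 False 28.73 [10.9 -0.4 -8.5] 19.5
0.3 False 28.98 [11.5 -0.9 -8.5] 19.6
```

View pics/s10.png

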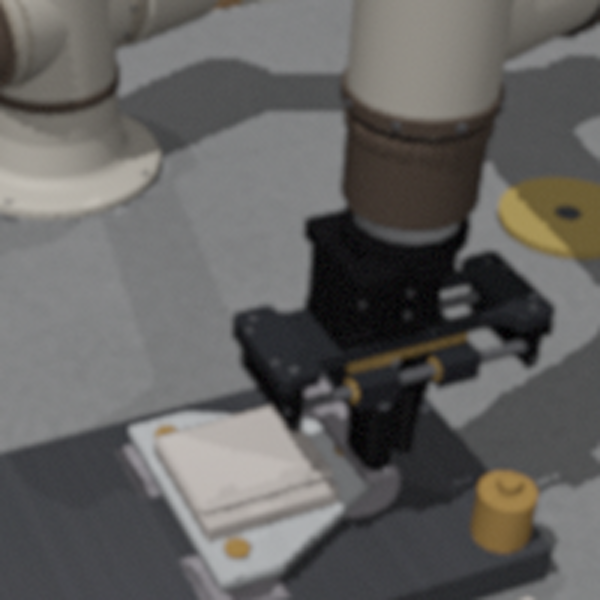

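Run:
```python
from sc import *
P=np.array([.4445,.0372])
q=lambda th,z=.086:[P[0]+.115*np.cos(np.radians(th)),P[1]+.115*np.sin(np.radians(th)),z]
p=env.read_state()["position"];print(p)
for th in (-.7,-1.7,-2.7,-3.7):
    h=env.move_straight(q(th),[-90,0,0],rate=.03,force_limit=12)
    s=env.read_state();print(th,h,round(s["clock"],2),s["force"].round(1),s["position"].round(4))
    if h or s["force"][1]>10: break
env.gripper_to(1.0)
s=env.read_state();print(s["clock"],s["force"])
env.move_straight(list(s["position"][:2])+[.18],rate=.2)
env.goto([.55,-.05,.32],[-90,0,0])
f=env.grab_frame("wrist");np.save("w11.npy",f,allow_pickle=True)
save(f,"pics/w11.png");save(f,"pics/w11b.png",box=(220,60,470,230),s=3.2)
S=env.grab_frame("scene");save(S,"pics/s11.png",box=(260,130,460,280),s=4);save(S,"pics/s11f.png")
print(env.read_state()["clock"])
```

```text
[0.56300192 0.03843701 0.08634717]
-0.7 False 29.27 [11.1  0.6 -8.8] [0.563  0.0365 0.0864]
-1.7 False 29.52 [ 9.8  5.  -7.8] [0.5629 0.0356 0.0864]
-2.7 False 29.77 [ 9.1 11.1 -6.2] [0.563  0.0355 0.0864]
31.0583 [-0.25566014  0.78186689  0.25491434]
32.4667
```

View pics/w11b.png

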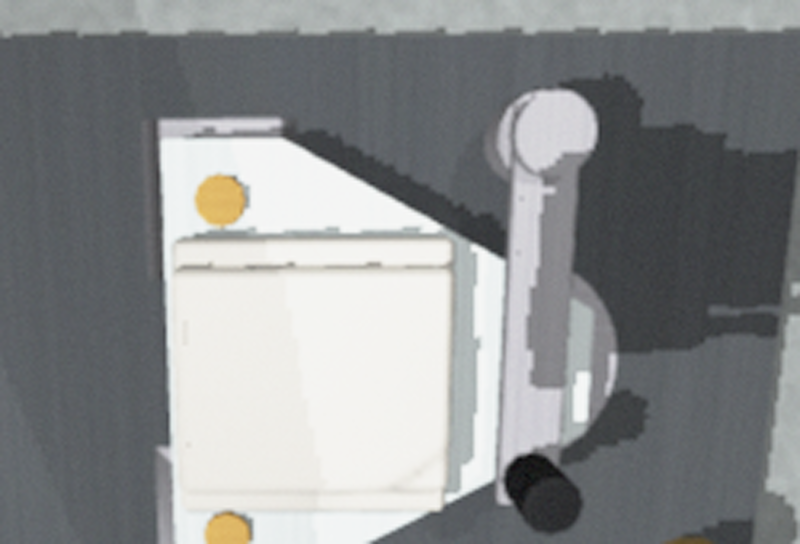

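View pics/s11.png

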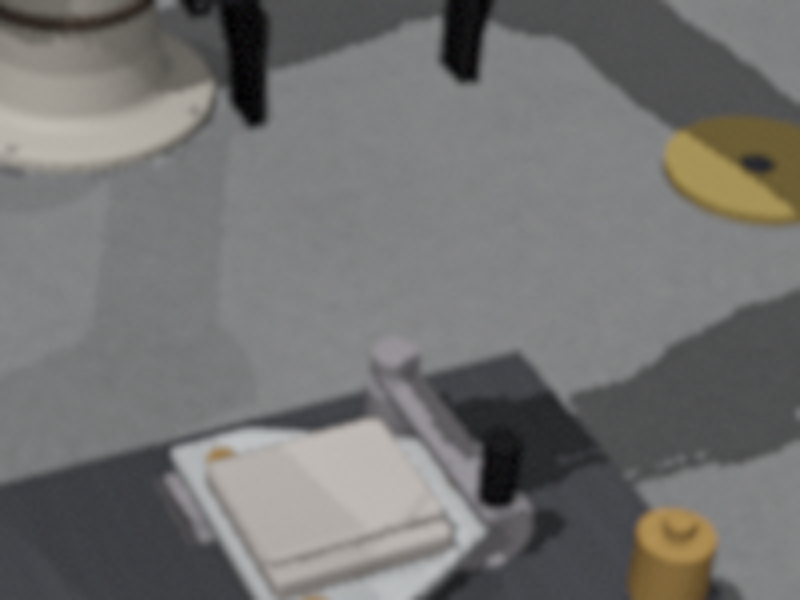

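View pics/w11.png

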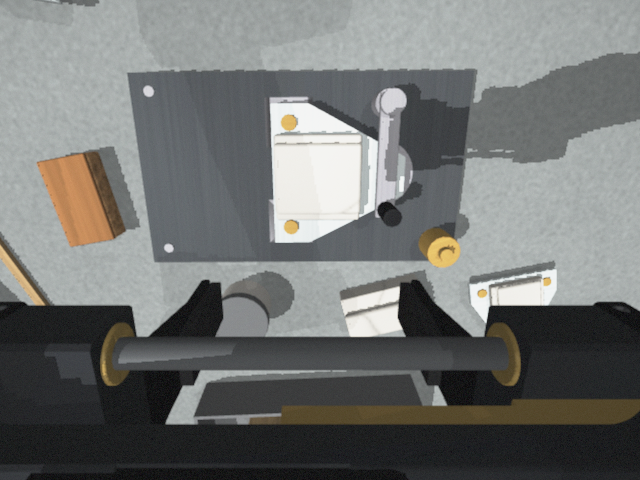

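Run:
```python
from sc import *
f=np.load("w11.npy",allow_pickle=True).item()
c=lambda a:np.array(a,float)/3.2+[220,60]-.34
r=ray(f,c([[513,180],[500,500]]),.0725);d=r[1]-r[0];print(r,"arm angle",np.degrees(np.arctan2(d[1],d[0])))
r=ray(f,c([[580,165],[562,445]]),.0725);d=r[1]-r[0];print("right edge",np.degrees(np.arctan2(d[1],d[0])))
print("knob top",ray(f,c([[552,504]]),.1125),"pivot",ray(f,c([[557,131]]),.0725))
uv=c([[220,200],[228,531]])
L=[[-.06,-.04,.059],[.06,-.04,.059]]
print(proj(f,tf([.5247,-.0324,.0056],L))-uv)
w=np.load("w8.npy",allow_pickle=True).item()
print(np.abs(f["position"]-w["position"]))
```

```text
[[0.45872003 0.02485618 0.0725    ]
 [0.56738541 0.02639499 0.0725    ]] arm angle 0.8113097818725341
right edge 0.3612187599709599
knob top [[0.55851682 0.03581979 0.1125    ]] pivot [[0.44358174 0.03832372 0.0725    ]]
[[-0.14567903 -0.03721094]
 [-0.18490527  1.85115331]]
[1.98606113e-04 3.00316955e-05 6.16401007e-04]
```

Run:
```python
from workcell import env
print(env.read_state()["clock"],env.close_job())
```

```text
the job is handed in; nothing more can be done
32.4667 None
```

The carrier is seated in the cone, groove and dish, and the keeper is shut over its nose. I handed the job in at 32.5 s of the 58 s allowed.

**What I did:** I pushed the carrier sideways at its nose to take out about 6° of turn and most of an 8.6 mm offset. I then pushed it home from behind with the open fingers until the push force rose. Last, I gripped the knob and swung the keeper round to its stop.

**What the last checks showed:**
- **Carrier:** the wrist camera put it within about 1 mm and 0.1° of the bed's home pose. All three screw heads were 7.5 to 8.5 mm lower than on the deck (7 mm expected) and level with each other within 1 mm.
- **Keeper:** it met a firm stop of about 11 N. In the final picture the arm lies over the nose, at 0.4 to 0.8° against the bed's 0.3°.
- **Bystanders:** the weight and the sanding block show at the same image positions as before. The offcut and the jar look undisturbed, but the gripper partly hides them in that picture.

**What disagreed:**
- The scene and top cameras differed from the wrist camera by up to about 4 mm, so I relied on the wrist view.
- The network's knob detection returned the whole keeper arm, so I worked out the knob's position from the pivot and the arm's length.
- The grip pulled sideways on the knob with up to about 12 N during the swing. It was gone on release.
- At the stop, the gripper sat about 1° past where I had calculated shut. I put that down to grip give and pivot error.

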